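# Lean the test panel on the free back-rest and chock it

### The job

Take the plaster-faced test panel out of the grooved wooden block and lean it, foot on the bench, against the cross bar of the back-rest that is free (the other has a jar standing in front of it): centred, square to the bar, plaster face to the front, tipped back about 20 degrees from upright. Set the plaster block flat on the bench in front of the panel, square against the middle of its foot, so that the panel cannot slip. Leave the jar and the other things on the bench where they are.

Things in the scene. Friction and masses are not known exactly. Their poses are not given: they have to be found in the camera images.
- panel: Test panel, slab 12 mm thick (x) x 110 mm wide (y) x 140 mm tall (z), 0.3 kg: plywood with a pale plaster face on its -x side. Origin: centre of its bottom edge face; z runs up to its top edge. At the start it stands upright, its foot 8 mm above the bench, in the groove of the wooden block, plaster face roughly towards the robot.
- panel_foot (a point): The middle of the panel's lower front edge: 6 mm from the panel's origin towards the plaster face. Its axes are the panel's.
- groove_block: Fixed wooden block 74 (x) x 150 (y) x 38 mm high with a groove along y in its top, 16 mm wide, 30 mm deep, its floor 8 mm above the bench. Origin: centre of the underside.
- rest_a: Fixed back-rest, one of two alike: steel base plate, two uprights and a level aluminium cross bar (12 mm diameter, 130 mm long along y, its centre 85 mm above the bench). Origin on the bench, midway along the bar, directly below the bar's front surface; x points to the back, away from the robot, z up. Base (6 mm high), uprights and struts lie from x = +6 to +68 mm; bare bench in front.
- rest_b: Fixed back-rest, the other of the two: steel base plate, two uprights and a level aluminium cross bar (12 mm diameter, 130 mm long along y, its centre 85 mm above the bench). Origin on the bench, midway along the bar, directly below the bar's front surface; x points to the back, away from the robot, z up. Base (6 mm high), uprights and struts lie from x = +6 to +68 mm; bare bench in front.
- chock: Plaster block, 58 (x) x 54 (y) x 22 mm (z), loose, flat on the bench. Origin: centre of the underside.
- jar: Clear jar with a black lid, 64 mm diameter, 90 mm high, standing on the bench about 60 mm in front of the bar of one of the back-rests, which is therefore occupied. Origin: centre of the underside.
- tape_roll: Roll of masking tape lying flat, 96 mm diameter, 25 mm high; a bystander. Origin: centre of the underside.
- felt_marker: White marker pen with a black cap, 135 mm long (y), 16 mm thick, lying near the front; a bystander.
- scrap_bowl: Small steel bowl, 84 mm diameter, 66 mm high, at the far left; a bystander.
- small_jar: Slim jar with a white cap, 47 mm diameter, 98 mm high, on the left; a bystander.
Not all that is in view belongs to the job. What is shaped like the rest_a but green is not meant.

How it is judged:
By the outcome, as a careful person would: the job done as asked, in the order asked, and still so for the second after the job is handed in, with the robot touching nothing.
It also fails if it takes over 61 s, if anything falls off the work surface, if the arm or the gripper's body presses on something with over 40 N, if the wrist force passes 120 N, or if a joint passes its speed limit or range.

### The arm

A 7-joint arm with a two-finger parallel gripper is mounted at the origin on a cart in front of the work surface, level with it; the furniture and walls round the work are solid. World frame = base frame: x ahead of the robot, y to its left, z up, the work surface at z = 0. Lengths are in m, angles in rad, forces in N, time in s.
With the tool pointing down it reaches from about 0.425 to 0.925 m from the base axis. Payload 6.8 kg.
Tool frame: the origin (TCP) lies at the very end of the fingers, on their centre line; the grasp point (between the pads) lies 19 mm behind it; z points along the fingers, y is the line along which they close (so a half turn about z gives the same grasp; the last joint's range is limited). The gripper opens to 85 mm and grips with 20 to 120 N. Pads are 22 mm wide; open, the fingers measure 114 mm over their backs; the gripper's body (76 mm by 85 mm) begins 54 mm behind the grasp point. The pads swing forward as they close: fully open they stand 13 mm farther back than shut.
Start: joints at [1.046, 0.477, 0.022, 1.555, -0.011, 1.109, -0.083], TCP at [0.273, -0.617, 0.231] pointing down, gripper open.
Joint ranges: [-2.96, 2.96], [-0.34, 2.1], [-1.41, 1.46], [0.24, 2.44], [-1.37, 4.51], [0.17, 1.92], [-2.96, 2.96]. Speed limits (rad/s): [2.39, 2.39, 3.14, 3.14, 3.14, 3.14, 3.14].

### API

Orientations are given as a rotation vector (axis times angle).
In Python, from bench import r gives the robot as it stands. The module is installed in compiled form; this text tells all that it offers.
- The arm moves only by the tool servo_tool, never from a script. Its argument "commands" is a list of rows, each a list of 7 numbers: the turn, a rotation vector about the world's x, y, z in degrees, then the shift along the world's x, y, z in mm, then the closure, from 0 (fully open) to 1 (shut). A call has 1 to 5 rows; each row is the pose to reach, as a shift and turn from the pose commanded when the call began; what a row does not reach only later rows make up. A row lasts 1/12 s, in which the tool goes at most 41.7 mm and 7.16 degrees, less where a joint would pass 70% of its speed; a pose out of reach is approached as far as the arm can. A call with a gripper value outside its range is refused whole. The fingers move at their own pace and stop on an object; "force" is the grip in N (left out, the last holds). Time passes only in rows, so rows that repeat a pose let the fingers close. It gives the time, the measured TCP pose, the force, the opening and the grip force at its end, in the units of the state.
- r.get_obs(): the state, without advancing time (a new reading comes with each control period).
- r.grab_frame(name): name is "scene" or "top" or "wrist"; returns (picture, depth): 400x640x3 uint8, blue, green, red; 400x640 float32, m along the optical axis (not along the pixel's ray), 0 where there is no reading.
- r.camera_info(name): a dict with "vertical_fov" (degrees; the focal length in pixels is half the picture's height over the tangent of half this angle, whatever the lens; pixels are square), "cx", "cy" (the principal point, pixels), "cam_to_world" (4x4, takes a point from camera to world coordinates); the wrist camera has in their place "T_tool_cam" (4x4, takes a point from camera to tool coordinates, whose origin is the TCP and whose axes are the flange's). Camera axes: x right, y up, looking along -z (the intrinsics and any distortion apply to the point x, -y, -z); pixel columns grow to the right and rows downward; lengths in m; the calibration is good to about 2 mm. The wrist camera is an equidistant fisheye: a pixel r from the principal point sees the ray r / f radians off the axis. A picture is of the moment at which its call begins: read the wrist's pose just before it. camera_info takes no time and is no camera call.
- r.hand_in(): hands the job in; it is judged then, once.
The state is a dict: "clock": time; "joints": joint angles; "qvel": joint speeds; "tau": joint torques, N m; "tcp_pos": TCP position; "orientation": TCP orientation; "contact_force": force on the tool from outside, world axes, zero at the start; "moment": the same for the moment, N m; "grip_width": finger opening in m; "gripper_force": force on a finger pad.
Only numpy, scipy, OpenCV 4.12 (cv2) and the standard library are available. Lean on these libraries where they do the work, as an engineer would, in place of code of your own. Each camera call takes 0.05 s, during which the arm holds its last target. There are 200 camera calls.

## Working session

There is one attempt and no reset: what is moved stays moved. The work goes in short steps, Python scripts to look and compute and a tool call to move; the robot and the scene stay as the last step left them, time stands still between calls to the robot, and variables do not carry over. Pictures are saved under pics/ and viewed, at most 13 in all, crops included, and the job is handed in when it is done.

Besides the shell and the picture viewer there is one more tool, called in YAML: its name, and indented under it one key for each argument. servo_tool: Moves the arm, as the interface text tells. Its arguments: {"type":"object","properties":{"commands":{"type":"array"},"force":{"type":"number"}},"required":["commands"]}

```bash
mkdir -p pics; cat > h.py <<'E'
import numpy as np, cv2
from scipy.spatial.transform import Rotation as R
from bench import r
def cloud(n):
    im,d=r.grab_frame(n); c=r.camera_info(n); f=200/np.tan(np.radians(c["vertical_fov"]/2))
    v,u=np.mgrid[:400,:640]
    P=np.stack([(u-c["cx"])/f*d,-(v-c["cy"])/f*d,-d],-1)
    T=np.array(c["cam_to_world"]); W=P@T[:3,:3].T+T[:3,3]; W[d==0]=np.nan
    return im,d,W
E
python3 - <<'E'
from h import *
o=r.get_obs(); print({k:np.round(v,3) for k,v in o.items()})
for n in("scene","top"):
    im,d,W=cloud(n); np.savez(f"{n}.npz",im=im,d=d,W=W); print({k:(np.round(v,3).tolist()) for k,v in r.camera_info(n).items() if not isinstance(v,str)}); cv2.imwrite(f"pics/{n}.png",im)
E
```

```text
{'clock': np.float64(0.0), 'joints': array([ 1.046,  0.478,  0.022,  1.556, -0.012,  1.109, -0.083]), 'qvel': array([ 0.   , -0.   , -0.   ,  0.   , -0.002, -0.001,  0.001]), 'tau': array([ 0.0000e+00, -5.9645e+01,  1.6080e+00, -2.8119e+01,  1.2000e-02,
        9.0000e-03,  0.0000e+00]), 'tcp_pos': array([ 0.273, -0.617,  0.23 ]), 'orientation': array([-3.072e+00, -6.500e-01,  1.000e-03]), 'contact_force': array([-0.717,  0.061,  0.707]), 'moment': array([-0.002,  0.038, -0.017]), 'gripper_force': np.float64(0.0), 'grip_width': np.float64(0.085)}
{'vertical_fov': 52.705, 'cx': 313.558, 'cy': 196.79, 'cam_to_world': [[-0.671, 0.37, -0.643, -0.353], [-0.742, -0.333, 0.582, 0.961], [0.001, 0.867, 0.498, 0.696], [0.0, 0.0, 0.0, 1.0]]}
{'vertical_fov': 56.696, 'cx': 323.578, 'cy': 195.939, 'cam_to_world': [[-0.024, 0.984, -0.178, 0.29], [-0.999, -0.029, -0.025, 0.145], [-0.029, 0.177, 0.984, 1.175], [0.0, 0.0, 0.0, 1.0]]}
```

View pics/scene.png

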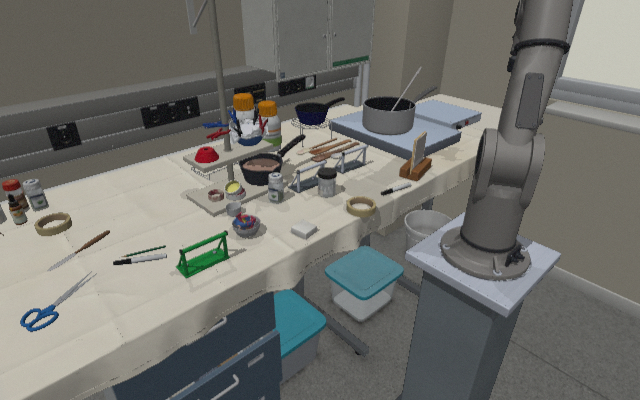

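View pics/top.png

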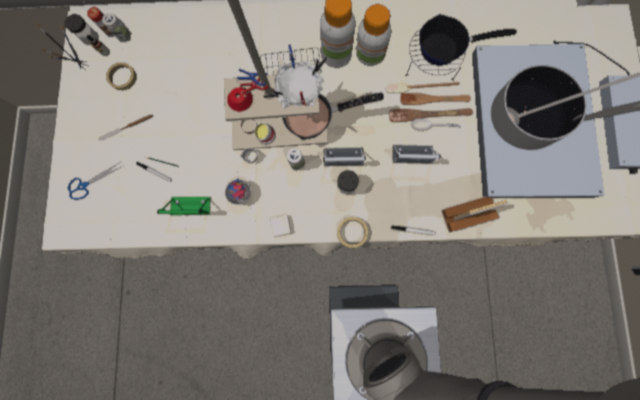

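The scene view shows the panel in its block at (417,150), the rests at (310,175) and (350,158), and the jar at (327,182). In the top view the panel and block are at (478,212). The jar at (347,181) stands before the rest at (345,156), so the free rest is the one at (415,153). The chock is at (281,226) and the green decoy at (190,206).

```bash
python3 - <<'E'
from h import *
Z={n:np.load(n+".npz") for n in("scene","top")}
def rep(n,name,box,zl,zh,f=None):
    W=Z[n]["W"];im=Z[n]["im"].astype(int);u0,v0,u1,v1=box
    P=W[v0:v1,u0:u1].reshape(-1,3);C=im[v0:v1,u0:u1].reshape(-1,3)
    m=(P[:,2]>zl)&(P[:,2]<zh)
    if f is not None:m&=f(C)
    P=P[m];
    if len(P)<4: print(n,name,len(P));return
    (c,s,a)=cv2.minAreaRect((P[:,:2]*1000).astype(np.float32))
    print(n,name,len(P),"med",np.round(np.median(P,0),3),"rect",np.round(c,1),np.round(s,1),round(a,1),"z",np.round(np.percentile(P[:,2],[5,50,95]),3))
brown=lambda C:(C[:,2]-C[:,0]>40)
pale=lambda C:(C[:,2]-C[:,0]<60)&(C[:,2]>130)
for n,b in(("top",(262,208,300,242)),("scene",(285,215,322,242))):
    rep(n,"chock",b,.012,.04); rep(n,"table",b,-.02,.008)
for n,b in(("top",(385,138,445,172)),("scene",(330,138,370,180))):
    rep(n,"restfree",b,.07,.11); rep(n,"restbase",b,.003,.02)
for n,b in(("top",(318,140,372,170)),("scene",(288,155,342,195))): rep(n,"restjar",b,.07,.11)
rep("top","jar",(332,166,364,196),.07,.12); 
for n,b in(("top",(435,190,520,235)),("scene",(395,125,440,182))):
    rep(n,"block",b,.03,.044);rep(n,"panel",b,.06,.2);rep(n,"paneltop",b,.139,.16)
rep("top","tape",(330,212,376,250),.015,.04)
a=cv2.resize(Z["top"]["im"][130:250,260:520],None,fx=3,fy=3,interpolation=cv2.INTER_CUBIC)
cv2.imwrite("pics/c1.png",a)
a=cv2.resize(Z["scene"]["im"][120:245,280:445],None,fx=4.5,fy=4.5,interpolation=cv2.INTER_CUBIC)
cv2.imwrite("pics/c2.png",a)
E
```

```text
top chock 328 med [0.41  0.312 0.022] rect [410.2 311.7] [58.  53.9] 10.3 z [0.017 0.022 0.025]
top table 954 med [0.416 0.312 0.001] rect [414.1 314. ] [120.8 106.2] 88.4 z [-0.003  0.001  0.005]
scene chock 270 med [0.403 0.316 0.021] rect [407.7 312.1] [60.6 57.5] 11.1 z [0.013 0.021 0.024]
scene table 701 med [0.423 0.3   0.002] rect [428.2 297.5] [115.1 151.2] 48.5 z [-0.001  0.002  0.005]
top restfree 185 med [ 0.601 -0.116  0.089] rect [ 604.  -116.5] [129.8  16.5] 86.8 z [0.084 0.089 0.093]
top restbase 822 med [ 0.635 -0.115  0.005] rect [ 629.8 -125.8] [194.3 112.1] 88.2 z [0.003 0.005 0.01 ]
scene restfree 162 med [ 0.593 -0.06   0.088] rect [572.6 -28.1] [ 62.2 308.7] 18.7 z [0.075 0.088 0.092]
scene restbase 706 med [ 0.676 -0.164  0.006] rect [ 687.8 -190.2] [171.7 417.4] 45.8 z [0.003 0.006 0.012]
top restjar 173 med [0.6   0.11  0.089] rect [588.9 107.2] [127.3  43.2] 89.8 z [0.085 0.089 0.093]
scene restjar 322 med [0.542 0.108 0.088] rect [554.8  57.6] [113.2 230.3] 1.7 z [0.074 0.088 0.091]
top jar 370 med [0.533 0.098 0.089] rect [534.   98.8] [63.2 63.3] 19.0 z [0.084 0.089 0.092]
top block 964 med [ 0.431 -0.277  0.038] rect [ 449.5 -314.1] [ 91.4 232.7] 16.4 z [0.033 0.038 0.041]
top panel 238 med [ 0.429 -0.271  0.145] rect [ 456.7 -318.5] [ 43.6 193. ] 28.1 z [0.074 0.145 0.15 ]
top paneltop 174 med [ 0.431 -0.281  0.147] rect [ 432.1 -282.6] [ 11.9 108.3] 14.9 z [0.143 0.147 0.15 ]
scene block 375 med [ 0.427 -0.285  0.038] rect [ 487.4 -333.3] [156.7 320. ] 22.3 z [0.031 0.038 0.042]
scene panel 436 med [ 0.43  -0.302  0.094] rect [ 503.7 -408.8] [179.9 376.3] 49.6 z [0.062 0.094 0.147]
scene paneltop 59 med [ 0.425 -0.27   0.147] rect [ 429.5 -283.1] [ 12.7 112.3] 15.3 z [0.14  0.147 0.149]
top tape 280 med [0.384 0.087 0.024] rect [383.8  88. ] [93.  90.4] 87.4 z [0.02  0.024 0.027]
```

View pics/c1.png

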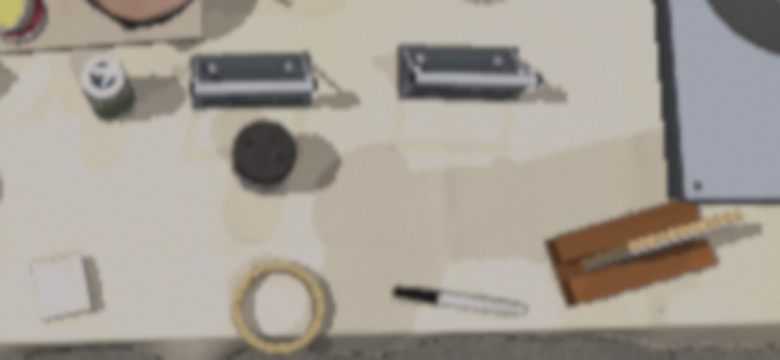

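View pics/c2.png

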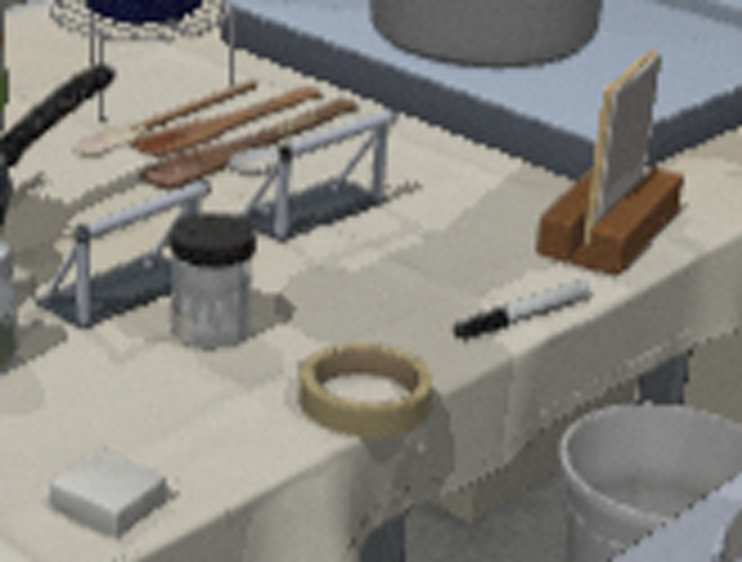

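The crops agree with the sizes given: panel (yaw about 15°, plaster towards the robot), free rest (bar from (410,75) to (530,80) in the top crop, yaw about -3°), chock at (62,285), and jar in front of the left rest. I'll refine the bar and work out the targets.

```bash
cat >> h.py <<'E'
def delta(p,Rt):
    o=r.get_obs(); R0=R.from_rotvec(o["orientation"])
    print("t",round(float(o["clock"]),2),"turn deg",np.round(np.degrees((Rt*R0.inv()).as_rotvec()),1),"shift mm",np.round((np.array(p)-o["tcp_pos"])*1000,1),"F",np.round(o["contact_force"],1))
def tool(yaw,tilt):  # tool z = -panel z, tool y = panel x
    Rp=(R.from_euler("z",yaw,degrees=True)*R.from_euler("y",tilt,degrees=True)).as_matrix()
    y=Rp[:,0];z=-Rp[:,2];x=np.cross(y,z); return R.from_matrix(np.stack([x,y,z],1)),Rp
E
python3 - <<'E'
from h import *
def fit(P):
    b=np.array([P[:,0].mean(),P[:,1].mean()]); 
    for _ in range(3):
        vx,vy,x0,y0=cv2.fitLine((P[:,:2]*1000).astype(np.float32),cv2.DIST_HUBER,0,.01,.01).ravel()
        d=abs((P[:,0]*1000-x0)*vy-(P[:,1]*1000-y0)*vx); P=P[d<8]
    if vy<0:vx,vy=-vx,-vy
    s=(P[:,0]*1000-x0)*vx+(P[:,1]*1000-y0)*vy
    e=np.percentile(s,[1,99]); m=e.mean()
    print(len(P),"yaw",round(np.degrees(np.arctan2(-vx,vy)),2),"mid",np.round([x0+m*vx,y0+m*vy],1),"len",np.round(e[1]-e[0],1),"z",np.round(np.percentile(P[:,2],[5,50,95]),4))
for n,s in(("top",1),("scene",1)):
    W=np.load(n+".npz")["W"].reshape(-1,3); W=W[~np.isnan(W[:,0])]
    def box(x0,x1,y0,y1,z0,z1): return W[(W[:,0]>x0)&(W[:,0]<x1)&(W[:,1]>y0)&(W[:,1]<y1)&(W[:,2]>z0)&(W[:,2]<z1)]
    print(n); fit(box(.57,.63,-.2,-.03,.08,.1)); fit(box(.39,.48,-.36,-.2,.143,.16))
    B=box(.59,.69,-.2,-.03,.003,.012); print("base",cv2.minAreaRect((B[:,:2]*1000).astype(np.float32)))
t,_=tool(15,0); delta([.432,-.2826,.200],t)
T=np.array(r.camera_info("wrist")["T_tool_cam"]);print(np.round(T,3))
E
```

```text
top
178 yaw -2.48 mid [ 601.2 -116.7] len 127.9 z [0.0848 0.0893 0.0931]
165 yaw 14.75 mid [ 432.5 -283.3] len 105.4 z [0.1443 0.1468 0.1504]
base ((640.1564331054688, -114.9067611694336), (99.31232452392578, 169.73585510253906), 0.09093911945819855)
scene
83 yaw -3.05 mid [ 597.1 -116.1] len 131.4 z [0.0817 0.0879 0.0918]
47 yaw 15.4 mid [ 429.1 -283.1] len 107.2 z [0.1442 0.1472 0.1494]
base ((639.4570922851562, -114.8487777709961), (167.8990936279297, 98.62025451660156), 89.91160583496094)
t 0.1 turn deg [-0.  -0.1 81.1] shift mm [159.  334.1 -30.4] F [ 0.6 -0.9  0.3]
[[-0.     0.966  0.259  0.065]
 [ 1.     0.001 -0.    -0.   ]
 [-0.001  0.259 -0.966 -0.143]
 [ 0.     0.     0.     1.   ]]
```

servo_tool:
  commands:
    - [0,0,7,14,29,0,0]
    - [0,0,14,28,58,0,0]
    - [0,0,21,42,87,0,0]
    - [0,0,28,56,116,0,0]
    - [0,0,35,70,145,0,0]
  force: 40

```text
clock: 0.52
tcp_pos: [0.3435, -0.4706, 0.2309]
orientation: [-2.731, -1.552, 0.0]
contact_force: [0.9, 0.2, 0.3]
grip_width: 0.0854
gripper_force: 0.0
```

servo_tool:
  commands:
    - [0,0,7,14,30,0,0]
    - [0,0,14,28,60,0,0]
    - [0,0,21,42,90,0,0]
    - [0,0,28,56,120,0,0]
    - [0,0,35,70,150,0,0]

```text
clock: 0.93
tcp_pos: [0.4134, -0.3206, 0.2311]
orientation: [-2.138, -2.301, 0.0]
contact_force: [0.2, -0.0, -0.6]
grip_width: 0.0857
gripper_force: 0.0
```

servo_tool:
  commands:
    - [0,0,6,10,20,0,0]
    - [0,0,11,19,38,0,0]
    - [0,0,11,19,38,0,0]
    - [0,0,11,19,38,0,0]

```text
clock: 1.27
tcp_pos: [0.4325, -0.2833, 0.2312]
orientation: [-1.913, -2.491, -0.0]
contact_force: [0.2, -0.7, -0.0]
grip_width: 0.0853
gripper_force: 0.0
```

```bash
cat >> h.py <<'E'
def wpix(p,o=None):  # world->wrist pixel
    o=o or r.get_obs(); c=r.camera_info("wrist"); T=np.array(c["T_tool_cam"]);f=200/np.tan(np.radians(c["vertical_fov"]/2))
    Rw=R.from_rotvec(o["orientation"]).as_matrix(); q=(np.atleast_2d(p)-o["tcp_pos"])@Rw; q=(q-T[:3,3])@T[:3,:3]
    v=np.stack([q[:,0],-q[:,1],-q[:,2]],1); th=np.arctan2(np.hypot(v[:,0],v[:,1]),v[:,2]); k=f*th/np.hypot(v[:,0],v[:,1])
    return np.stack([c["cx"]+k*v[:,0],c["cy"]+k*v[:,1]],1)
def wcloud():
    o=r.get_obs(); im,d=r.grab_frame("wrist"); c=r.camera_info("wrist"); T=np.array(c["T_tool_cam"]);f=200/np.tan(np.radians(c["vertical_fov"]/2))
    v,u=np.mgrid[:400,:640]; a=u-c["cx"];b=v-c["cy"];h=np.hypot(a,b)+1e-9;th=h/f;k=np.tan(th)/h
    P=np.stack([a*k*d,-b*k*d,-d],-1); q=P@T[:3,:3].T+T[:3,3]
    W=q@R.from_rotvec(o["orientation"]).as_matrix().T+o["tcp_pos"]; W[(d==0)|(th>1.4)]=np.nan
    return im,d,W
def sel(W,x0,x1,y0,y1,z0,z1):
    W=W.reshape(-1,3);return W[(W[:,0]>x0)&(W[:,0]<x1)&(W[:,1]>y0)&(W[:,1]<y1)&(W[:,2]>z0)&(W[:,2]<z1)]
def rect(P):
    c,s,a=cv2.minAreaRect((P[:,:2]*1000).astype(np.float32)); return len(P),np.round(c,1),np.round(s,1),round(a,1),"z",np.round(np.median(P[:,2]),4)
def line(P):
    P=P.copy()
    for _ in range(3):
        vx,vy,x0,y0=cv2.fitLine((P[:,:2]*1000).astype(np.float32),cv2.DIST_HUBER,0,.01,.01).ravel()
        d=abs((P[:,0]*1000-x0)*vy-(P[:,1]*1000-y0)*vx); P=P[d<9]
    if vy<0:vx,vy=-vx,-vy
    s=(P[:,0]*1000-x0)*vx+(P[:,1]*1000-y0)*vy; e=np.percentile(s,[1,99]); m=e.mean()
    return len(P),"yaw",round(np.degrees(np.arctan2(-vx,vy)),2),"mid",np.round([x0+m*vx,y0+m*vy],1),"len",np.round(e[1]-e[0],1),"z",np.round(np.median(P[:,2]),4)
E
python3 - <<'E'
from h import *
im,d,W=wcloud(); cv2.imwrite("pics/w1.png",im)
print("panel",line(sel(W,.39,.48,-.36,-.2,.14,.16)),rect(sel(W,.39,.48,-.36,-.2,.14,.16)))
print("bar",line(sel(W,.57,.63,-.2,-.03,.084,.1)))
print("table",np.nanmedian(sel(W,.45,.55,-.2,-.03,-.02,.02)[:,2]))
t,_=tool(15,0); delta([.432,-.283,.114],t)
E
```

```text
panel (2145, 'yaw', np.float32(14.73), 'mid', array([ 431.2, -284.9]), 'len', np.float64(106.3), 'z', np.float64(0.1477)) (2145, array([ 431.3, -285.2]), array([ 12.3, 109.4]), 14.5, 'z', np.float64(0.1477))
bar (1171, 'yaw', np.float32(-3.06), 'mid', array([ 598.1, -118.3]), 'len', np.float64(128.0), 'z', np.float64(0.0895))
table 0.0012316580432020496
t 1.32 turn deg [ 0.  -0.   0.2] shift mm [ 1.000e-01  1.500e+00 -1.171e+02] F [0.3 0.1 0.2]
```

View pics/w1.png

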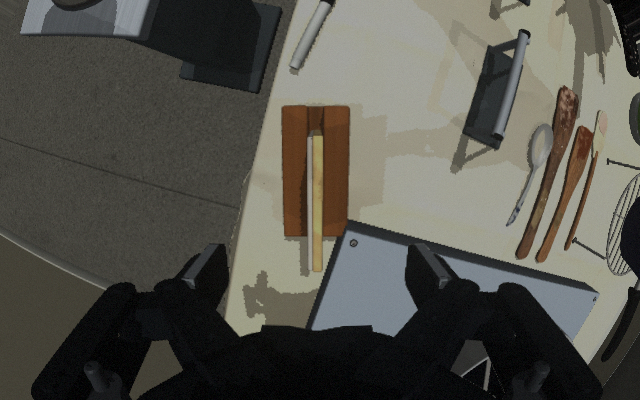

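The wrist view shows the panel in the groove at (317,200), plaster on the robot side, between the open fingers at (205,265) and (432,265). The panel top is at z=0.148 in all three views, so I'm going down.

servo_tool:
  commands:
    - [0,0,0,-1,-1,-35,0]
    - [0,0,0,-1,-1,-70,0]
    - [0,0,0,-1,-1,-100,0]
    - [0,0,0,-1,-1,-116,0]
    - [0,0,0,-1,-1,-116,0]

```text
clock: 1.73
tcp_pos: [0.4278, -0.2854, 0.1115]
orientation: [-1.915, -2.481, 0.002]
contact_force: [-0.4, -0.2, 0.4]
grip_width: 0.0857
gripper_force: 0.0
```

servo_tool:
  commands:
    - [0,0,0,0,0,0,1]
    - [0,0,0,0,0,0,1]
    - [0,0,0,0,0,0,1]
    - [0,0,0,0,0,0,1]
    - [0,0,0,0,0,0,1]
  force: 40

```text
clock: 2.15
tcp_pos: [0.4318, -0.2857, 0.1164]
orientation: [1.914, 2.488, 0.0]
contact_force: [0.4, -0.5, -0.5]
grip_width: 0.0255
gripper_force: 0.0
```

servo_tool:
  commands:
    - [0,0,0,0,0,0,1]
    - [0,0,0,0,0,0,1]
    - [0,0,0,0,0,0,1]
    - [0,0,0,0,0,0,1]

```text
clock: 2.48
tcp_pos: [0.4319, -0.2856, 0.1161]
orientation: [1.914, 2.489, 0.0]
contact_force: [-0.8, 0.2, 6.4]
grip_width: 0.0117
gripper_force: 40.3
```

servo_tool:
  commands:
    - [0,0,0,0,0,10,1]
    - [0,0,0,0,0,30,1]
    - [0,0,0,0,0,55,1]
    - [0,0,0,0,0,80,1]
    - [0,0,0,0,0,80,1]

```text
clock: 2.9
tcp_pos: [0.4335, -0.2861, 0.1998]
orientation: [1.911, 2.485, 0.001]
contact_force: [1.2, -0.4, -3.2]
grip_width: 0.0114
gripper_force: 39.6
```

```bash
python3 - <<'E'
from h import *
im,d,W=cloud("top"); cv2.imwrite("pics/t2.png",im)
o=r.get_obs();print(o["grip_width"],o["gripper_force"],o["contact_force"],o["tcp_pos"])
im,d,W=wcloud(); cv2.imwrite("pics/w2.png",im)
P=sel(W,.38,.48,-.36,-.2,.12,.29);print(np.round(np.percentile(P,[2,50,98],axis=0),3))
print("bar",line(sel(W,.57,.63,-.2,-.03,.084,.1)), "plate z", np.nanmedian(sel(W,.5,.6,-.4,-.3,.0,.2)[:,2]))
# targets
import math
def target(back,rise,tilt,u,yaw=-2.9,bx=.5995,by=-.1170):
    # bx,by bar crest mid; u = tcp z in panel frame
    t,Rp=tool(yaw,tilt); th=math.radians(tilt)
    z0=.006*math.sin(th); s=(.085-z0+.012*math.sin(th))/math.cos(th)
    x0=.006-.012*math.cos(th)-s*math.sin(th)-back
    org=np.array([bx,by,0])+R.from_euler("z",yaw,degrees=True).apply([x0-.006,0,z0+rise])
    p=org+Rp@np.array([0,0,u]); print("tilt",tilt,"origin",np.round(org,4),"tcp",np.round(p,4)); delta(p,t)
u=.108
target(.03,.05,0,u);target(.012,.012,20,u)
E
```

```text
0.011455484346682612 39.55090284347534 [-0.22437032 -0.20354778 -4.44710563] [ 0.43243317 -0.28577803  0.19758594]
[[ 0.383 -0.302  0.215]
 [ 0.428 -0.274  0.267]
 [ 0.477 -0.237  0.289]]
bar (1342, 'yaw', np.float32(-3.01), 'mid', array([ 597.8, -118.5]), 'len', np.float64(127.7), 'z', np.float64(0.0894)) plate z 0.03618973194542892
tilt 0 origin [ 0.5576 -0.1149  0.05  ] tcp [ 0.5576 -0.1149  0.158 ]
t 3.0 turn deg [  0.    0.  -17.8] shift mm [126.4 170.4 -37.8] F [-0.   0.2 -4.2]
tilt 20 origin [ 0.5446 -0.1142  0.0141] tcp [ 0.5815 -0.1161  0.1155]
t 3.0 turn deg [ -2.1  20.  -17.6] shift mm [150.3 169.1 -80.2] F [-0.   0.2 -4.2]
```

View pics/w2.png

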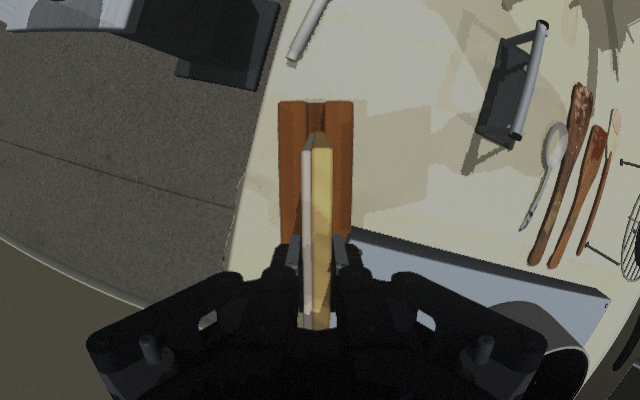

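servo_tool:
  commands:
    - [0,0,-3,15,20,0,1]
    - [0,0,-8,40,55,0,1]
    - [0,0,-13,66,90,0,1]
    - [0,0,-17.8,92,125,0,1]
    - [0,0,-17.8,110,150,0,1]

```text
clock: 3.42
tcp_pos: [0.5412, -0.1323, 0.1935]
orientation: [-2.279, -2.158, 0.002]
contact_force: [0.4, -0.6, -3.2]
grip_width: 0.0114
gripper_force: 39.7
```

servo_tool:
  commands:
    - [-0.3,5,0,10,5,-8,1]
    - [-0.6,10,0,20,10,-20,1]
    - [-0.8,15,0,30,15,-40,1]
    - [-1,20,0,36,18,-60,1]
    - [-1,20,0,36,18,-60,1]

```text
clock: 3.83
tcp_pos: [0.5755, -0.1143, 0.1249]
orientation: [-2.078, -1.983, 0.399]
contact_force: [-1.4, 2.0, -6.5]
grip_width: 0.0112
gripper_force: 40.5
```

servo_tool:
  commands:
    - [0,0,0,0,0,0,1]
    - [0,0,0,0,0,0,1]

```text
clock: 4.0
tcp_pos: [0.5764, -0.1174, 0.1344]
orientation: [-2.093, -1.989, 0.388]
contact_force: [0.1, -0.5, -3.9]
grip_width: 0.0112
gripper_force: 40.7
```

```bash
cat >> h.py <<'E'
import math
def target(back,rise,tilt,u=.108,yaw=-2.9,bx=.599,by=-.1180,q=0):
    t,Rp=tool(yaw,tilt); th=math.radians(tilt)
    z0=.006*math.sin(th); s=(.085-z0+.012*math.sin(th))/math.cos(th)
    x0=.006-.012*math.cos(th)-s*math.sin(th)-back
    org=np.array([bx,by,0])+R.from_euler("z",yaw,degrees=True).apply([x0-.006,0,z0+rise])
    p=org+Rp@np.array([0,0,u]); print("tilt",tilt,"origin",np.round(org,4),"tcp",np.round(p,4)); delta(p,t)
E
python3 - <<'E'
from h import *
target(.012,.012,20);target(.003,.002,20)
im,d,W=cloud("top")
np.savez("t3.npz",im=im,d=d,W=W)
a=im[120:220,350:480]
im2,_,W2=cloud("scene"); b=im2[90:200,290:420]
cv2.imwrite("pics/p3.png",np.hstack([cv2.resize(a,(400,308)),cv2.resize(b,(364,308))]))
print("top",line(sel(W,.5,.68,-.2,-.03,.14,.155)),rect(sel(W,.5,.68,-.2,-.03,.135,.155)))
o=r.get_obs();t,Rp=tool(-2.9,20);print(np.round(R.from_rotvec(o["orientation"]).as_matrix(),3))
E
```

```text
tilt 20 origin [ 0.5441 -0.1152  0.0141] tcp [ 0.581  -0.1171  0.1155]
t 4.0 turn deg [ 2.  -0.1 -0.3] shift mm [  4.6   0.3 -18.8] F [ 0.1 -0.5 -3.9]
tilt 20 origin [ 0.5531 -0.1157  0.0041] tcp [ 0.59   -0.1175  0.1055]
t 4.0 turn deg [ 2.  -0.1 -0.3] shift mm [ 13.6  -0.2 -28.8] F [ 0.1 -0.5 -3.9]
top (91, 'yaw', np.float32(-3.44), 'mid', array([ 575.9, -114.7]), 'len', np.float64(106.6), 'z', np.float64(0.1467)) (133, array([ 572.9, -114.4]), array([109.2,  19.3]), 83.7, 'z', np.float64(0.1446))
[[ 0.046  0.94  -0.339]
 [ 0.998 -0.055 -0.018]
 [-0.035 -0.338 -0.94 ]]
```

View pics/p3.png

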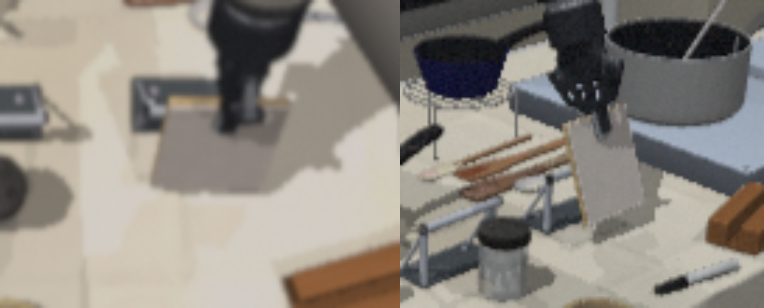

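The panel hangs tipped back in front of the free rest, plaster to the front (left crop (220,150), right crop (610,165)). I'll correct a 2° roll and lower it.

servo_tool:
  commands:
    - [1,0,0,3,-1,-8,1]
    - [2,0,-0.3,6,-1.5,-16,1]
    - [2,0,-0.3,10,-1.5,-24,1]
    - [2,0,-0.3,12,-1.5,-28,1]
    - [2,0,-0.3,12,-1.5,-28,1]

```text
clock: 4.52
tcp_pos: [0.5889, -0.119, 0.1059]
orientation: [-2.077, -1.975, 0.35]
contact_force: [-0.4, 0.3, -3.5]
grip_width: 0.0112
gripper_force: 40.6
```

servo_tool:
  commands:
    - [0,0,0,0,0,0,1]
    - [0,0,0,0,0,0,1]

```text
clock: 4.68
tcp_pos: [0.5893, -0.1184, 0.1074]
orientation: [-2.077, -1.977, 0.348]
contact_force: [-0.2, -0.1, -4.3]
grip_width: 0.0118
gripper_force: 40.6
```

```bash
python3 - <<'E'
from h import *
target(0,0,20,by=-.119)
E
```

```text
tilt 20 origin [ 0.5561 -0.1168  0.0021] tcp [ 0.593  -0.1187  0.1035]
t 4.68 turn deg [-0.  -0.  -0.1] shift mm [ 3.6 -0.3 -3.8] F [-0.2 -0.1 -4.3]
```

servo_tool:
  commands:
    - [0,0,0,0,0,-1.5,1]
    - [0,0,0,0,0,-3,1]
    - [0,0,0,0,0,-3,1]
    - [0,0,0,0,0,-3,1]

```text
clock: 5.02
tcp_pos: [0.5892, -0.1187, 0.1043]
orientation: [-2.078, -1.977, 0.349]
contact_force: [-0.2, -0.4, -4.4]
grip_width: 0.0115
gripper_force: 40.6
```

servo_tool:
  commands:
    - [0,0,0,0,0,-1,1]
    - [0,0,0,0,0,-1,1]
    - [0,0,0,0,0,-1,1]

```text
clock: 5.27
tcp_pos: [0.5895, -0.1187, 0.1036]
orientation: [-2.078, -1.977, 0.348]
contact_force: [0.5, -1.0, -1.0]
grip_width: 0.0117
gripper_force: 41.0
```

The foot touches at the predicted height. Next I push back to the bar.

servo_tool:
  commands:
    - [0,0,0,1,0,0,1]
    - [0,0,0,2,0,0,1]
    - [0,0,0,2,0,0,1]

```text
clock: 5.52
tcp_pos: [0.5909, -0.1188, 0.1034]
orientation: [-2.077, -1.976, 0.35]
contact_force: [-2.1, -0.3, 0.5]
grip_width: 0.0114
gripper_force: 41.0
```

servo_tool:
  commands:
    - [0,0,0,1,0,0,1]
    - [0,0,0,1,0,0,1]
    - [0,0,0,1,0,0,1]

```text
clock: 5.77
tcp_pos: [0.592, -0.1188, 0.1034]
orientation: [-2.077, -1.976, 0.349]
contact_force: [-2.5, -0.1, -0.3]
grip_width: 0.0117
gripper_force: 41.1
```

servo_tool:
  commands:
    - [0,0,0,1,0,0,1]
    - [0,0,0,1,0,0,1]
    - [0,0,0,1,0,0,1]

```text
clock: 6.02
tcp_pos: [0.5932, -0.1188, 0.1034]
orientation: [-2.078, -1.976, 0.349]
contact_force: [-2.2, 0.1, -0.0]
grip_width: 0.0113
gripper_force: 41.1
```

servo_tool:
  commands:
    - [0,0,0,1,0,0,1]
    - [0,0,0,1,0,0,1]
    - [0,0,0,1,0,0,1]

```text
clock: 6.27
tcp_pos: [0.5943, -0.1188, 0.1034]
orientation: [-2.078, -1.976, 0.349]
contact_force: [-2.0, -0.8, 0.3]
grip_width: 0.0117
gripper_force: 41.1
```

servo_tool:
  commands:
    - [0,0,0,1,0,0,1]
    - [0,0,0,1,0,0,1]
    - [0,0,0,1,0,0,1]

```text
clock: 6.52
tcp_pos: [0.5954, -0.1187, 0.1034]
orientation: [-2.078, -1.976, 0.348]
contact_force: [-3.1, 0.3, 0.7]
grip_width: 0.0113
gripper_force: 41.2
```

```bash
python3 - <<'E'
from h import *
im,d,W=cloud("top"); a=im[120:220,350:480]; im2,_,W2=cloud("scene")
print("top",line(sel(W,.5,.68,-.2,-.03,.125,.14)),"bar",line(sel(W,.57,.63,-.2,-.03,.084,.097)))
print(len(im)); im,d,W=wcloud(); cv2.imwrite("pics/w4.png",im)
o=r.get_obs(); print(np.round(o["contact_force"],1),np.round(o["moment"],2),np.round(o["tcp_pos"],4))
E
```

```text
top (127, 'yaw', np.float32(-2.54), 'mid', array([ 604.3, -117.7]), 'len', np.float64(107.4), 'z', np.float64(0.1316)) bar (100, 'yaw', np.float32(-3.27), 'mid', array([ 585.5, -116.6]), 'len', np.float64(106.2), 'z', np.float64(0.09))
400
[-2.5  0.2  1.8] [-0.15  0.69  0.01] [ 0.5953 -0.1187  0.1033]
```

View pics/w4.png

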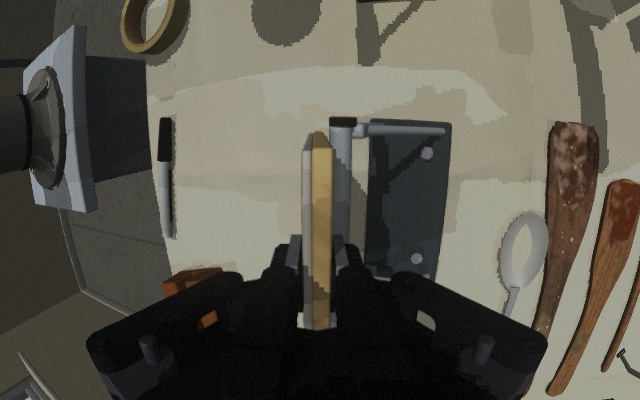

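The wrist view shows the panel (wood edge at 322,140) just reaching the bar (340,140) and parallel to it. A little farther.

servo_tool:
  commands:
    - [0,0,0,1,0,0,1]
    - [0,0,0,1,0,0,1]
    - [0,0,0,1,0,0,1]

```text
clock: 6.92
tcp_pos: [0.5955, -0.1188, 0.1034]
orientation: [-2.077, -1.975, 0.35]
contact_force: [-5.4, 0.3, 2.7]
grip_width: 0.0111
gripper_force: 41.3
```

servo_tool:
  commands:
    - [0,0,0,1,0,0,1]
    - [0,0,0,1,0,0,1]
    - [0,0,0,1,0,0,1]

```text
clock: 7.17
tcp_pos: [0.5955, -0.1188, 0.1033]
orientation: [-2.075, -1.974, 0.353]
contact_force: [-7.1, -0.6, 4.5]
grip_width: 0.0113
gripper_force: 41.3
```

servo_tool:
  commands:
    - [0,0,0,-1,0,0,1]
    - [0,0,0,-1,0,0,0.8]
    - [0,0,0,-1,0,0,0.7]
    - [0,0,0,-1,0,0,0.6]
    - [0,0,0,-1,0,0,0.6]

```text
clock: 7.58
tcp_pos: [0.5971, -0.1186, 0.1034]
orientation: [-2.079, -1.977, 0.347]
contact_force: [0.5, -0.7, -0.4]
grip_width: 0.0344
gripper_force: 0.0
```

servo_tool:
  commands:
    - [0,0,0,0,0,0,0.6]
    - [0,0,0,0,0,0,0.6]
    - [0,0,0,0,0,0,0.6]

```text
clock: 7.83
tcp_pos: [0.5965, -0.1187, 0.1033]
orientation: [-2.078, -1.977, 0.348]
contact_force: [0.1, 0.2, 0.2]
grip_width: 0.0341
gripper_force: 0.0
```

```bash
python3 - <<'E'
from h import *
im,d,W=cloud("top"); print("top",line(sel(W,.5,.68,-.2,-.03,.12,.14)))
im,d,W=cloud("scene"); P=sel(W,.5,.66,-.2,-.03,.02,.08)
im,d,W=wcloud(); print("w top",line(sel(W,.5,.68,-.2,-.03,.12,.14)),rect(sel(W,.5,.68,-.2,-.03,.12,.14)))
o=r.get_obs(); print(np.round(o["contact_force"],1),np.round(o["tcp_pos"],4),o["grip_width"])
E
```

```text
top (139, 'yaw', np.float32(-2.64), 'mid', array([ 601.6, -117.4]), 'len', np.float64(107.0), 'z', np.float64(0.1313))
w top (5461, 'yaw', np.float32(-3.12), 'mid', array([ 606.8, -103.4]), 'len', np.float64(78.3), 'z', np.float64(0.133)) (7996, array([ 616.9, -113.7]), array([68.3, 91. ]), 48.4, 'z', np.float64(0.133))
[0.8 0.1 0.4] [ 0.5963 -0.1187  0.1033] 0.033873436722111114
```

servo_tool:
  commands:
    - [0,0,0,4,0,10,0.6]
    - [0,0,0,11,0.5,30,0.6]
    - [0,0,0,20,1,55,0.6]
    - [0,0,0,29,1.5,80,0.5]
    - [0,0,0,29,1.5,80,0.5]

```text
clock: 8.4
tcp_pos: [0.6296, -0.1167, 0.1894]
orientation: [-2.084, -1.982, 0.339]
contact_force: [1.2, -0.6, 0.4]
grip_width: 0.0428
gripper_force: 0.0
```

servo_tool:
  commands:
    - [0.3,-7,0,-10,20,5,0.3]
    - [0.6,-14,0,-25,50,10,0.1]
    - [1,-20,0,-45,85,10,0]
    - [1,-20,0,-62,120,10,0]
    - [1,-20,0,-62,120,10,0]

```text
clock: 8.82
tcp_pos: [0.5582, 0.0109, 0.1944]
orientation: [-2.239, -2.164, -0.038]
contact_force: [0.2, 1.1, 1.0]
grip_width: 0.0858
gripper_force: 0.0
```

```bash
python3 - <<'E'
from h import *
im,d,W=cloud("top"); print("panel top",line(sel(W,.5,.68,-.2,-.03,.12,.14)),rect(sel(W,.5,.68,-.2,-.03,.12,.14)))
print("foot pts",np.round(np.percentile(sel(W,.5,.6,-.15,-.08,.008,.03),[0,5,50],axis=0)[:,0],4))
P=sel(W,.5,.62,-.14,-.09,.02,.12); k=np.polyfit(P[:,2],P[:,0],1); print("face tilt",np.degrees(np.arctan(k[0])),"x at z=.004,y~-.115",np.polyval(k,.004),len(P))
im2,_,W2=cloud("scene"); cv2.imwrite("pics/p5.png",np.hstack([cv2.resize(im[120:220,350:480],(400,308)),cv2.resize(im2[90:200,290:420],(364,308))]))
print("chock",rect(sel(W,.35,.47,.26,.36,.015,.03)))
t=tool(-79.7,0)[0]; delta([.411,.3125,.15],t)
o=r.get_obs();print(np.round(o["joints"],2))
E
```

```text
panel top (1, 'yaw', np.float32(-13.92), 'mid', array([598. , -70.8]), 'len', np.float64(0.0), 'z', np.float64(0.1209)) (1, array([598. , -70.8]), array([0., 0.]), 0.0, 'z', np.float64(0.1209))
foot pts [0.5525 0.5553 0.559 ]
face tilt 21.09201225621901 x at z=.004,y~-.115 0.5533224551313534 104
chock (322, array([410.2, 311.9]), array([58.2, 54.2]), 10.6, 'z', np.float64(0.0216))
t 8.92 turn deg [ -1.6   1.4 -77.4] shift mm [-151.8  308.   -44.5] F [-0.2 -0.9 -0.3]
[ 0.27  0.37 -0.47  1.84  0.16  0.96 -0.29]
```

View pics/p5.png

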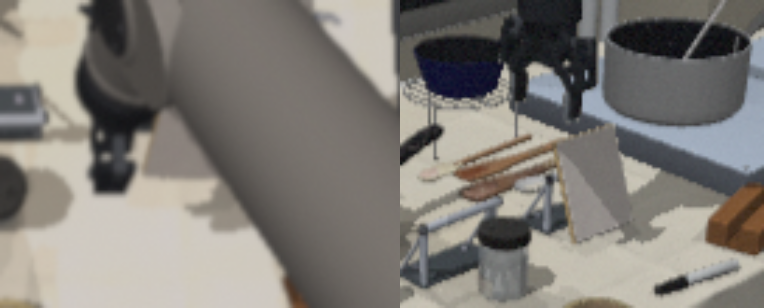

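The panel leans on the bar with its plaster to the front (right crop, (592,180)). Now the chock.

servo_tool:
  commands:
    - [0,0,-7,-14,28,0,0]
    - [0,0,-14,-28,56,0,0]
    - [0,0,-21,-42,84,0,0]
    - [0,0,-28,-56,112,0,0]
    - [0,0,-35,-70,140,0,0]

```text
clock: 9.33
tcp_pos: [0.4941, 0.1428, 0.1937]
orientation: [-2.809, -1.369, -0.049]
contact_force: [0.6, 0.8, 0.5]
grip_width: 0.0853
gripper_force: 0.0
```

servo_tool:
  commands:
    - [0,0,-7,-14,28,0,0]
    - [0,0,-14,-28,56,0,0]
    - [0,0,-21,-42,84,-10,0]
    - [0,0,-28,-56,112,-20,0]
    - [0,0,-35,-70,140,-30,0]

```text
clock: 9.75
tcp_pos: [0.4271, 0.2791, 0.1652]
orientation: [-3.088, -0.533, -0.055]
contact_force: [1.1, 0.2, 0.4]
grip_width: 0.0855
gripper_force: 0.0
```

servo_tool:
  commands:
    - [0,0,-7,-11,27,-14,0]
    - [0,0,-7,-11,27,-14,0]
    - [0,0,-7,-11,27,-14,0]
    - [0,0,-7,-11,27,-14,0]

```text
clock: 10.08
tcp_pos: [0.4161, 0.3047, 0.151]
orientation: [-3.116, -0.357, -0.054]
contact_force: [0.3, -0.3, 0.6]
grip_width: 0.0858
gripper_force: 0.0
```

```bash
python3 - <<'E'
from h import *
im,d,W=wcloud(); print("chock w",rect(sel(W,.35,.47,.26,.36,.014,.03)),"table",np.nanmedian(sel(W,.45,.5,.2,.4,-.02,.015)[:,2]))
im,d,W=cloud("top"); print("panel top",line(sel(W,.5,.68,-.2,-.03,.12,.14)))
P=sel(W,.5,.62,-.155,-.08,.02,.12); print("face plane", np.linalg.lstsq(np.c_[P[:,1]+.117,P[:,2],np.ones(len(P))],P[:,0],rcond=None)[0],len(P))
print("panel edges y", np.round(np.percentile(sel(W,.5,.66,-.2,-.03,.015,.14)[:,1],[0.5,99.5]),4))
delta([.411,.3125,.001],tool(-79.6,0)[0]); print(np.round(r.get_obs()["joints"],2))
E
```

```text
chock w (3681, array([408.8, 311.1]), array([59. , 54.2]), 11.0, 'z', np.float64(0.022)) table 0.0012868433850613537
panel top (222, 'yaw', np.float32(-3.66), 'mid', array([ 601.8, -116.5]), 'len', np.float64(105.4), 'z', np.float64(0.1313))
face plane [0.04822539 0.37185984 0.55181019] 504
panel edges y [-0.1756 -0.0537]
t 10.18 turn deg [-0.5  2.  -2.5] shift mm [  -5.4    8.5 -150.3] F [ 0.  -0.   0.7]
[-0.45  0.32 -0.37  2.01  0.19  0.8  -2.27]
```

servo_tool:
  commands:
    - [-0.5,2,-2.3,-6,7,-35,0]
    - [-0.5,2,-2.3,-6,7,-72,0]
    - [-0.5,2,-2.3,-6,7,-108,0]
    - [-0.5,2,-2.3,-6,7,-138,0]
    - [-0.5,2,-2.3,-6,7,-149,0]

```text
clock: 10.6
tcp_pos: [0.4083, 0.3093, -0.0013]
orientation: [3.125, 0.291, -0.008]
contact_force: [0.3, -0.4, -0.1]
grip_width: 0.0855
gripper_force: 0.0
```

servo_tool:
  commands:
    - [0,0,0,0,0,0,0.1]
    - [0,0,0,0,0,0,0.2]
    - [0,0,0,0,0,0,0.3]
    - [0,0,0,0,0,0,0.5]
    - [0,0,0,0,0,0,1]
  force: 40

```text
clock: 11.02
tcp_pos: [0.4103, 0.3132, 0.0041]
orientation: [-3.126, -0.294, -0.003]
contact_force: [0.2, -0.9, 8.3]
grip_width: 0.0531
gripper_force: 42.7
```

servo_tool:
  commands:
    - [0,0,0,0,0,0,1]
    - [0,0,0,0,0,0,1]
    - [0,0,0,0,0,0,1]

```text
clock: 11.27
tcp_pos: [0.4103, 0.3132, 0.0041]
orientation: [-3.126, -0.294, -0.003]
contact_force: [-0.0, -1.2, 7.7]
grip_width: 0.0532
gripper_force: 42.7
```

servo_tool:
  commands:
    - [0,0,0,0,0,10,1]
    - [0,0,0,0,0,35,1]
    - [0,0,0,5,-25,70,1]
    - [0,0,0,10,-55,100,1]
    - [0,0,0,18,-90,115,1]

```text
clock: 11.68
tcp_pos: [0.4274, 0.2245, 0.1212]
orientation: [-3.123, -0.301, -0.005]
contact_force: [1.3, 0.5, -0.9]
grip_width: 0.0528
gripper_force: 42.8
```

servo_tool:
  commands:
    - [0,0,-2,8,-38,0,1]
    - [0,0,-5,16,-76,0,1]
    - [0,0,-8,24,-114,0,1]
    - [0,0,-11,32,-152,0,1]
    - [0,0,-13.6,38,-190,0,1]

```text
clock: 12.1
tcp_pos: [0.4652, 0.0306, 0.1185]
orientation: [-3.14, 0.081, -0.002]
contact_force: [0.6, -0.1, -0.8]
grip_width: 0.0528
gripper_force: 42.8
```

servo_tool:
  commands:
    - [0,0,0,5,-38,0,1]
    - [0,0,0,10,-76,0,1]
    - [0,0,0,15,-114,-10,1]
    - [0,0,0,20,-146,-20,1]
    - [0,0,0,20,-146,-20,1]

```text
clock: 12.52
tcp_pos: [0.4841, -0.1213, 0.0969]
orientation: [3.137, -0.092, -0.002]
contact_force: [-0.9, -0.3, -1.2]
grip_width: 0.0532
gripper_force: 42.9
```

```bash
python3 - <<'E'
from h import *
o=r.get_obs(); print(o["grip_width"],o["tcp_pos"])
R0=R.from_rotvec(o["orientation"]).as_matrix(); print(np.round(R0,3))
im,d,W=wcloud(); cv2.imwrite("pics/w6.png",im)
P=sel(W,.5,.66,-.2,-.03,.012,.12); 
print("panel face", np.linalg.lstsq(np.c_[P[:,1]+.117,P[:,2],np.ones(len(P))],P[:,0],rcond=None)[0],len(P))
delta([.5143,-.1145,.020],tool(-93,0)[0])
E
```

```text
0.05323290012629055 [ 0.48406003 -0.12127068  0.09690144]
[[ 0.998 -0.059 -0.002]
 [-0.059 -0.998 -0.003]
 [-0.001  0.003 -1.   ]]
panel face [ 0.07771041 -0.06256814  0.57343557] 25583
t 12.57 turn deg [ 0.  -0.1  0.2] shift mm [ 30.2   3.1 -77.3] F [-0.5  1.2 -1.3]
```

View pics/w6.png

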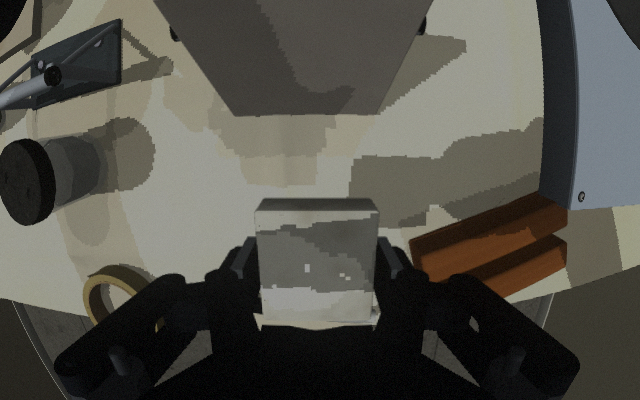

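The wrist view shows the panel's foot edge from (234,115) to (381,115), level in the picture and so square to the tool. The held chock spans (257..378, 205). I'll cast the foot edge onto z=0.004.

```bash
python3 - <<'E'
from h import *
o=r.get_obs();c=r.camera_info("wrist"); T=np.array(c["T_tool_cam"]);f=200/np.tan(np.radians(c["vertical_fov"]/2))
Rw=R.from_rotvec(o["orientation"]).as_matrix()
im=cv2.imread("pics/w6.png"); g=im.sum(2).astype(float)
for u in (245,275,305,335,370):
    col=g[95:135,u]; v=95+np.argmax(np.diff(col))+.5; print(u,v,end="; ")
def ray(u,v,z):
    a,b=u-c["cx"],v-c["cy"];h=np.hypot(a,b);th=h/f
    q=np.array([np.sin(th)*a/h,-np.sin(th)*b/h,-np.cos(th)]); w=Rw@T[:3,:3]@q; p=Rw@T[:3,3]+o["tcp_pos"]; return p+w*(z-p[2])/w[2]
for u,v in((234,115),(381,115),(308,115)): print(np.round(ray(u,v,.004),4))
zc=o["tcp_pos"][2]-.0035+.022
for u,v in((255,210),(379,210),(317,210)): print("chock",np.round(ray(u,v,zc),4), "tcp-rel x",np.round(ray(u,v,zc)-o["tcp_pos"],4))
E
```

```text
245 115.5; 275 113.5; 305 113.5; 335 114.5; 370 114.5; [ 0.5564 -0.0582  0.004 ]
[ 0.5495 -0.1707  0.004 ]
[ 0.5517 -0.1151  0.004 ]
chock [ 0.5126 -0.0929  0.1158] tcp-rel x [0.0285 0.0247 0.0185]
chock [ 0.5096 -0.1455  0.1158] tcp-rel x [ 0.0255 -0.0279  0.0185]
chock [ 0.5112 -0.1192  0.1158] tcp-rel x [ 0.027  -0.0016  0.0185]
```

servo_tool:
  commands:
    - [0,0,0,8,0,-30,1]
    - [0,0,0,16,0.5,-60,1]
    - [0,0,0,22,0.5,-80,1]
    - [0,0,0,28,0.5,-85,1]
    - [0,0,0,28,0.5,-85,1]

```text
clock: 12.98
tcp_pos: [0.5134, -0.1116, 0.0117]
orientation: [-3.139, 0.075, 0.003]
contact_force: [-0.3, 0.6, -0.9]
grip_width: 0.0533
gripper_force: 42.8
```

servo_tool:
  commands:
    - [0,0,0,0,0,-3,1]
    - [0,0,0,0,0,-6,1]
    - [0,0,0,0,0,-6,1]
    - [0,0,0,0,0,-6,1]

```text
clock: 13.32
tcp_pos: [0.5128, -0.1132, 0.0067]
orientation: [-3.141, 0.078, 0.001]
contact_force: [0.3, 0.1, -0.4]
grip_width: 0.053
gripper_force: 42.9
```

servo_tool:
  commands:
    - [0,0,0,0,0,-1.5,1]
    - [0,0,0,0,0,-1.5,1]
    - [0,0,0,0,0,-1.5,1]

```text
clock: 13.57
tcp_pos: [0.5127, -0.1132, 0.0046]
orientation: [-3.14, 0.078, 0.002]
contact_force: [-0.9, 0.4, -2.4]
grip_width: 0.0528
gripper_force: 42.9
```

servo_tool:
  commands:
    - [0,0,-0.3,0,-2,-0.5,1]
    - [0,0,-0.3,2,-4,-1,1]
    - [0,0,-0.3,4,-4,-1,1]
    - [0,0,-0.3,4,-4,-1,1]

```text
clock: 13.9
tcp_pos: [0.5151, -0.1163, 0.0041]
orientation: [-3.139, 0.085, 0.008]
contact_force: [-7.0, 2.4, 13.8]
grip_width: 0.0528
gripper_force: 44.7
```

servo_tool:
  commands:
    - [0,0,0,1,0,0,1]
    - [0,0,0,2,0,0,1]
    - [0,0,0,3,0,0,1]
    - [0,0,0,3,0,0,1]

```text
clock: 14.23
tcp_pos: [0.5185, -0.1172, 0.0041]
orientation: [-3.14, 0.086, 0.006]
contact_force: [-7.2, 0.8, 13.1]
grip_width: 0.0529
gripper_force: 44.5
```

servo_tool:
  commands:
    - [0,0,0,1,0,0,1]
    - [0,0,0,1,0,0,1]
    - [0,0,0,1,0,0,1]

```text
clock: 14.48
tcp_pos: [0.5193, -0.1173, 0.0041]
orientation: [-3.14, 0.087, 0.007]
contact_force: [-7.7, 0.7, 12.5]
grip_width: 0.0529
gripper_force: 44.6
```

```bash
python3 - <<'E'
from h import *
o=r.get_obs(); print(np.round(o["tcp_pos"],4),np.round(o["contact_force"],1))
im,d,W=wcloud(); cv2.imwrite("pics/w7.png",im[:330,100:540])
E
```

```text
[ 0.5193 -0.1173  0.0041] [-7.7  0.7 12.5]
```

View pics/w7.png

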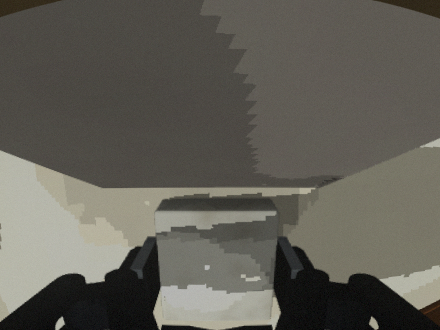

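The foot edge (103..323, row 187) and the chock (157..277, rear edge at row 200) are centred and parallel, with a gap of a few mm. I'll ease the downward press and creep forward.

servo_tool:
  commands:
    - [0,0,0,0,0,0.8,1]
    - [0,0,0,1,0,0.8,1]
    - [0,0,0,2,0,0.8,1]
    - [0,0,0,2,0,0.8,1]

```text
clock: 14.87
tcp_pos: [0.5231, -0.1173, 0.0042]
orientation: [-3.14, 0.086, 0.002]
contact_force: [0.4, 1.0, 0.2]
grip_width: 0.053
gripper_force: 43.1
```

servo_tool:
  commands:
    - [0,0,0,1,0,0,1]
    - [0,0,0,1,0,0,1]
    - [0,0,0,1,0,0,1]

```text
clock: 15.12
tcp_pos: [0.5235, -0.1173, 0.0042]
orientation: [-3.14, 0.086, 0.003]
contact_force: [-1.1, 0.0, 2.4]
grip_width: 0.0529
gripper_force: 43.4
```

servo_tool:
  commands:
    - [0,0,0,0.7,0,0,1]
    - [0,0,0,0.7,0,0,1]
    - [0,0,0,0.7,0,0,1]

```text
clock: 15.37
tcp_pos: [0.5245, -0.1172, 0.0042]
orientation: [-3.14, 0.086, 0.002]
contact_force: [-1.8, -0.7, 2.4]
grip_width: 0.0529
gripper_force: 43.2
```

```bash
cat >> h.py <<'E'
def look():
    im,d,W=wcloud()
    g=cv2.cvtColor(im,cv2.COLOR_BGR2GRAY).astype(int)
    for u in (275,300,330,350): print(u,g[175:225:2,u].tolist())
E
python3 - <<'E'
from h import *
o=r.get_obs(); print(np.round(o["tcp_pos"],4),np.round(o["contact_force"],1)); look()
E
```

```text
[ 0.5245 -0.1172  0.0042] [-1.8 -0.7  2.4]
275 [77, 82, 84, 79, 77, 77, 78, 76, 81, 82, 79, 86, 67, 62, 61, 67, 72, 78, 151, 164, 165, 163, 162, 164, 165]
300 [76, 77, 77, 79, 79, 81, 76, 77, 80, 79, 76, 75, 51, 55, 56, 54, 53, 67, 135, 148, 150, 152, 152, 151, 149]
330 [74, 75, 78, 76, 80, 79, 81, 73, 74, 79, 78, 75, 52, 55, 53, 58, 59, 70, 140, 149, 151, 153, 153, 149, 80]
350 [74, 76, 76, 75, 74, 77, 75, 75, 79, 76, 79, 72, 49, 47, 50, 55, 60, 66, 140, 150, 149, 146, 117, 81, 80]
```

The bright gap is gone: the foot edge meets the bottom of the chock at about row 198. Two small creeps to make sure of contact.

servo_tool:
  commands:
    - [0,0,0,0.6,0,0,1]
    - [0,0,0,0.6,0,0,1]
    - [0,0,0,0.6,0,0,1]

```text
clock: 15.67
tcp_pos: [0.5249, -0.1172, 0.0042]
orientation: [-3.14, 0.086, 0.003]
contact_force: [-2.0, -0.0, 2.3]
grip_width: 0.0531
gripper_force: 43.4
```

servo_tool:
  commands:
    - [0,0,0,0.6,0,0,1]
    - [0,0,0,0.6,0,0,1]
    - [0,0,0,0.6,0,0,1]

```text
clock: 15.92
tcp_pos: [0.5249, -0.1172, 0.0042]
orientation: [-3.14, 0.086, 0.004]
contact_force: [-4.0, 0.2, 5.5]
grip_width: 0.0532
gripper_force: 43.7
```

```bash
python3 - <<'E'
from h import *
o=r.get_obs(); print(np.round(o["tcp_pos"],4),np.round(o["contact_force"],1)); look()
E
```

```text
[ 0.5249 -0.1172  0.0042] [-4.   0.2  5.5]
275 [78, 79, 78, 79, 80, 76, 78, 80, 76, 82, 78, 76, 51, 56, 61, 61, 72, 76, 154, 163, 163, 165, 168, 164, 165]
300 [78, 78, 76, 77, 78, 78, 77, 73, 78, 77, 75, 77, 60, 56, 56, 62, 64, 75, 137, 148, 151, 153, 154, 151, 153]
330 [77, 80, 72, 80, 75, 80, 78, 77, 78, 77, 81, 77, 53, 51, 54, 54, 57, 68, 140, 150, 154, 153, 154, 146, 84]
350 [78, 74, 78, 80, 77, 78, 76, 74, 77, 74, 80, 75, 52, 54, 55, 56, 60, 69, 142, 152, 149, 148, 147, 81, 77]
```

Contact is firm. I'm releasing and withdrawing up and towards the robot.

servo_tool:
  commands:
    - [0,0,0,0,0,0,0.25]
    - [0,0,0,0,0,0,0.15]
    - [0,0,0,0,0,0,0.1]
    - [0,0,0,0,0,0,0.1]
    - [0,0,0,0,0,0,0.1]

```text
clock: 16.38
tcp_pos: [0.5259, -0.117, 0.0042]
orientation: [-3.14, 0.086, 0.002]
contact_force: [0.1, 0.1, -0.4]
grip_width: 0.0768
gripper_force: 0.0
```

servo_tool:
  commands:
    - [0,0,0,0,0,10,0.1]
    - [0,0,0,0,0,30,0.1]
    - [0,0,0,-5,0,60,0.1]
    - [0,0,0,-20,0,95,0.1]
    - [0,0,0,-40,0,130,0.1]

```text
clock: 16.8
tcp_pos: [0.4861, -0.1168, 0.136]
orientation: [-3.14, 0.085, 0.001]
contact_force: [0.4, -0.1, 0.6]
grip_width: 0.0765
gripper_force: 0.0
```

servo_tool:
  commands:
    - [0,0,0,-10,35,15,0.1]
    - [0,0,0,-20,75,30,0.1]
    - [0,0,0,-30,115,30,0.1]
    - [0,0,0,-40,155,30,0.1]
    - [0,0,0,-40,190,30,0.1]

```text
clock: 17.22
tcp_pos: [0.4437, 0.0748, 0.1655]
orientation: [-3.14, 0.085, 0.001]
contact_force: [1.2, 0.1, -1.0]
grip_width: 0.0766
gripper_force: 0.0
```

servo_tool:
  commands:
    - [0,0,0,0,20,0,0.1]
    - [0,0,0,0,40,0,0.1]
    - [0,0,0,0,40,0,0.1]
    - [0,0,0,0,40,0,0.1]

```text
clock: 17.55
tcp_pos: [0.4455, 0.1138, 0.1649]
orientation: [-3.14, 0.082, 0.001]
contact_force: [0.2, -0.5, -0.8]
grip_width: 0.0767
gripper_force: 0.0
```

```bash
python3 - <<'E'
from h import *
o=r.get_obs(); print(np.round(o["tcp_pos"],4),np.round(o["contact_force"],1),o["clock"])
im,d,W=cloud("top"); im2,_,W2=cloud("scene")
for w in (W,W2):
    print("panel top",line(sel(w,.5,.68,-.2,-.03,.122,.14)))
    P=sel(w,.545,.62,-.155,-.08,.035,.12); print("face",np.linalg.lstsq(np.c_[P[:,1]+.117,P[:,2],np.ones(len(P))],P[:,0],rcond=None)[0],len(P))
    print("chock",rect(sel(w,.47,.556,-.17,-.06,.016,.027)))
    print("jar",rect(sel(w,.47,.58,.05,.15,.07,.12)))
cv2.imwrite("pics/p8.png",np.hstack([cv2.resize(im[120:220,330:460],(400,308)),cv2.resize(im2[90:220,280:430],(355,308))]))
E
```

```text
[0.4455 0.1138 0.1649] [ 0.2 -0.5 -0.8] 17.55
panel top (213, 'yaw', np.float32(-3.72), 'mid', array([ 602.4, -117. ]), 'len', np.float64(106.5), 'z', np.float64(0.1313))
face [0.05269447 0.36958689 0.55194731] 441
chock (310, array([ 525.9, -126.8]), array([77.1, 62.3]), 87.7, 'z', np.float64(0.0215))
jar (0, array([0., 0.]), array([0., 0.]), 0.0, 'z', np.float64(nan))
panel top (42, 'yaw', np.float32(-3.92), 'mid', array([ 598.1, -116.1]), 'len', np.float64(109.5), 'z', np.float64(0.1288))
face [0.04509253 0.36094039 0.55088805] 287
chock (135, array([ 523.8, -126.6]), array([85. , 64.1]), 88.8, 'z', np.float64(0.0218))
jar (202, array([530.5,  98.6]), array([61.5, 67.6]), 46.0, 'z', np.float64(0.0885))
  return _methods._mean(a, axis=axis, dtype=dtype,
  ret = ret.dtype.type(ret / rcount)
```

View pics/p8.png

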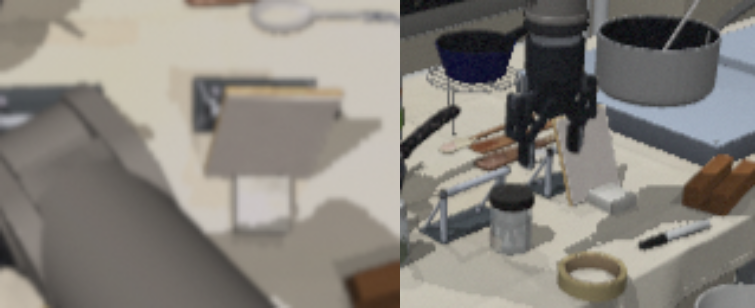

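The final view shows the panel leaning on the free bar at about 20° (left crop: foot edge 205..320, row 175). The chock (233..293) is square against the middle of the foot, and the jar is unmoved. Handing in.

```bash
python3 -c "
from bench import r
print(r.hand_in())"
```

```text
the job is handed in; nothing more can be done
None
```

The panel leans against the free bar at about 20°, centred to within about 1 mm with its plaster face to the front. The plaster block sits flat and square against the middle of its foot. The job was handed in after about 18 s of robot time, and the hand-in gave no verdict.

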